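Clip the chiller covers into the service rack

TASK

The three white covers taken off the lab chiller are standing in the pink foam stand. Push each one upright, lower edge down, into the spring clip slot of its own width in the rack, until it snaps in and sits fully home on the slot's floor. Leave the screwdriver, the bottle and the green foam block where they are.

Things in the scene. Friction and masses are not known exactly. Their poses are not given: they have to be found in the camera images.
- louvre_panel: White chiller cover, 160 mm wide, 140 high, 12 thick, 0.25 kg; five horizontal louvres on both faces. Stands upright in the foam stand. Origin: centre of its lower edge; x square to its faces, y along its width, z up. A half turn about z does not matter. Lower edge: a rounded rib with a recess above it, 12 to 32 mm up, for the clip's rollers. The top 35 mm is flat and bare, to grip.
- wide_clip_floor (a point): Centre of the floor of the wide spring clip slot, for the 160 mm wide cover (end stops 166 mm apart). x across the slot, y along it, z up. Walls 16 mm apart with flared mouths reach 52 mm above this floor. Sprung rollers hold a cover 12 to 17 mm too high until it is pushed down slowly with 8 to 15 N; it then snaps in and its origin comes to this point, its x along the slot's x, either way round.
- fan_panel: White chiller cover, 125 mm wide, 140 high, 12 thick, 0.25 kg; a round dark fan grille on both faces. Stands upright in the foam stand. Origin: centre of its lower edge; x square to its faces, y along its width, z up. A half turn about z does not matter. Lower edge: a rounded rib with a recess above it, 12 to 32 mm up, for the clip's rollers. The top 35 mm is flat and bare, to grip.
- middle_clip_floor (a point): Centre of the floor of the middle spring clip slot, for the 125 mm wide cover (end stops 131 mm apart). x across the slot, y along it, z up. Walls 16 mm apart with flared mouths reach 52 mm above this floor. Sprung rollers hold a cover 12 to 17 mm too high until it is pushed down slowly with 8 to 15 N; it then snaps in and its origin comes to this point, its x along the slot's x, either way round.
- blank_panel: White chiller cover, 90 mm wide, 140 high, 12 thick, 0.25 kg; plain but for two small quarter-turn screws low on each face. Stands upright in the foam stand. Origin: centre of its lower edge; x square to its faces, y along its width, z up. A half turn about z does not matter. Lower edge: a rounded rib with a recess above it, 12 to 32 mm up, for the clip's rollers. The top 35 mm is flat and bare, to grip.
- narrow_clip_floor (a point): Centre of the floor of the narrow spring clip slot, for the 90 mm wide cover (end stops 96 mm apart). x across the slot, y along it, z up. Walls 16 mm apart with flared mouths reach 52 mm above this floor. Sprung rollers hold a cover 12 to 17 mm too high until it is pushed down slowly with 8 to 15 N; it then snaps in and its origin comes to this point, its x along the slot's x, either way round.
- foam_stand: Pink foam block fixed on the table, 240 mm (x) by 200 (y), 52 high, with three plain slots along y, 16 mm wide, 40 deep, 75 apart in x, in which the covers stand loosely, in any order. Origin: centre of its underside. Left or right of the rack.
- rack_base: Aluminium base of the clip rack, fixed on the table, 240 mm (x) by 200 (y), 8 thick; carries three spring clip slots along y, 75 mm apart in x, in any order, their floors 14 mm above the table. At each slot's middle two steel rollers, 16.5 mm above its floor, leave 7 mm between them. Origin: centre of its underside.
- screwdriver: Yellow-handled screwdriver, about 180 mm long, lying on the table between stand and rack, along its x; a bystander.
- bottle: White bottle, 66 mm across, 170 mm high, standing on the far side; a bystander. Origin: centre of its underside.
- foam_block: Pale green foam block, 60 x 130 x 50 mm, lying on the far side; a bystander. Origin: centre of its underside.

How it is judged:
By the outcome, as a careful person would: the job done as asked, in the order asked, and still so for the second after the job is handed in, with the robot touching nothing.
It also fails if it takes over 72 s, if anything falls off the work surface, if the arm or the gripper's body presses on something with over 40 N, if the wrist force passes 120 N, or if a joint passes its speed limit or range.

ROBOT

A 6-joint arm with a two-finger parallel gripper is mounted at the origin on the work surface. World frame = base frame: x ahead of the robot, y to its left, z up, the work surface at z = 0. Lengths are in m, angles in degrees, forces in N, time in s.
With the tool pointing down it reaches from about 0.375 to 0.9 m from the base axis. Payload 3.1 kg.
Tool frame: the origin (TCP) lies on the centre line of the jaws, within the pads' length; the fingertips stand tip_extent ahead of it and the grasp point (between the pads) lies 8 mm behind it (tip_extent is the distance from the TCP to the fingertips, in m); z points along the fingers, y is the line along which they close (so a half turn about z gives the same grasp; the last joint's range is limited). The gripper opens to 87 mm and grips with 3 to 60 N. Pads are 19 mm wide; open, the fingers measure 117 mm over their backs; the gripper's body (75 mm by 190 mm) begins 51 mm behind the grasp point.
Start: joints at [53.887, 30.224, 82.088, -0, 67.689, -10.227], TCP at [0.273, 0.562, 0.234] pointing down, gripper open.
Joint ranges: [-176.69, 176.69], [-43.24, 126.21], [12.49, 139.97], [-82, 262], [0, 151.66], [-163.58, 163.58]. Speed limits (degrees/s): [159.86, 159.86, 180, 180, 180, 180].

INTERFACE

Orientations are given as [roll, pitch, yaw] about the fixed x, y, z axes, in that order (R = Rz(yaw) Ry(pitch) Rx(roll)).
In Python, from workcell import observe, get_image, sign_off, tip_extent gives the robot as it stands.
- The arm moves only by the tool play_rows, never from a script. Its argument "increments" is a list of rows, each an object of numbers: "tx", "ty", "tz": the shift along the tool's x, y, z in m; "wx", "wy", "wz": the turn, a rotation vector about the tool's x, y, z in degrees; "fingers": the closure, from 0 (fully open) to 1 (shut). In form: [{"tx": .., "ty": .., "tz": .., "wx": .., "wy": .., "wz": .., "fingers": ..}, ...]. A call has 1 to 8 rows; each row shifts and turns the commanded pose from where the row before left it, along the tool's axes as they then stand; what a row does not reach is not made up. A row lasts 1/10 s, in which the tool goes at most 50 mm and 8.59 degrees, less where a joint would pass 70% of its speed; a pose out of reach is approached as far as the arm can. A call with a gripper value outside its range is refused whole. The fingers move at their own pace and stop on an object; "newtons" is the grip in N (left out, the last holds). Time passes only in rows, so rows that do not move let the fingers close. It gives the time, the measured TCP pose, the force, the opening and the grip force at its end, in the units of the state.
- observe(): the state, without advancing time (a new reading comes with each control period).
- get_image(name): name is "scene" or "top" or "wrist"; returns a dict with "frame" (400x640x3 uint8, red, green, blue), "depth" (400x640 float32, m along the optical axis (not along the pixel's ray), 0 where there is no reading), "intrinsics" (3x3 intrinsics, pixels), "R" (3x3) and "t" (3): a world point X has camera coordinates R X + t. Camera axes: x right, y down, z forward; pixel columns grow to the right and rows downward; lengths in m; the calibration is good to about 2 mm. A picture is of the moment at which its call begins.
- sign_off(): hands the job in; it is judged then, once.
The state is a dict: "clock": time; "joint_pos": joint angles; "joint_velocities": joint speeds; "joint_efforts": joint torques, N m; "eef_pos": TCP position; "tool_rot": TCP orientation; "force": force on the tool from outside, world axes, zero at the start; "wrist_torque": the same for the moment, N m; "grip_width": finger opening in m; "grip_force": force on a finger pad.
Only numpy, scipy, OpenCV 4.12 (cv2) and the standard library are available. Lean on these libraries where they do the work, as an engineer would, in place of code of your own. Each camera call takes 0.05 s, during which the arm holds its last target. There are 200 camera calls.

## Working session

There is one attempt and no reset: what is moved stays moved. The work goes in short steps, Python scripts to look and compute and a tool call to move; the robot and the scene stay as the last step left them, time stands still between calls to the robot, and variables do not carry over. Pictures are saved under pics/ and viewed, at most 10 in all, crops included, and the job is handed in when it is done.

Besides the shell and the picture viewer there is one more tool, called in YAML: its name, and indented under it one key for each argument. play_rows: Moves the arm, as the interface text tells. Its arguments: {"type":"object","properties":{"increments":{"type":"array"},"newtons":{"type":"number"}},"required":["increments"]}

```bash
mkdir -p pics
cat > h.py <<'E'
import numpy as np, cv2
from workcell import *
def cloud(d):
    K=d["intrinsics"];z=d["depth"];v,u=np.mgrid[:z.shape[0],:z.shape[1]]
    c=np.stack([(u-K[0,2])/K[0,0]*z,(v-K[1,2])/K[1,1]*z,z],-1)
    P=(c-d["t"])@d["R"]; P[z==0]=np.nan
    return P
E
python3 - <<'E'
from h import *
print(observe(), tip_extent if not callable(tip_extent) else tip_extent())
for n in("top","scene"):
    d=get_image(n); np.savez(f"{n}0.npz",**d); cv2.imwrite(f"pics/{n}0.png",d["frame"][:,:,::-1])
    print(n,-d["R"].T@d["t"],d["R"][2])
d=np.load("top0.npz");P=cloud(d)
print(np.round(P[::50,::80],3).tolist())
E
```

```text
{'clock': 0.0, 'joint_pos': array([ 5.38867833e+01,  3.02783179e+01,  8.21581487e+01, -7.44483705e-04,
        6.76884915e+01, -1.02272781e+01]), 'joint_velocities': array([-0.0389875 , -0.05937869, -0.01058587, -0.11324767,  0.01149847,
       -0.00401567]), 'joint_efforts': array([-1.60091059e-05, -4.40025187e+01, -1.76596588e+01,  6.34339848e-02,
        5.80392906e-02, -1.50020733e-04]), 'eef_pos': array([0.27240671, 0.56170851, 0.23256878]), 'tool_rot': array([-1.79876905e+02, -2.15095187e-02,  1.54114322e+02]), 'force': array([ 0.10355653, -0.03455483,  0.20016031]), 'wrist_torque': array([0.03736362, 0.02147725, 0.05222581]), 'grip_force': 0.0, 'grip_width': 0.08689686767570774} 0.011
top [ 0.42234629 -0.01448398  1.12802999] [ 0.17930305  0.00490312 -0.98378167]
scene [ 1.06710605 -0.476718    0.93105044] [-0.40548444  0.42551155 -0.80902552]
[[[1.59, 1.424, -0.746], [1.597, 1.084, -0.751], [1.6, 0.741, -0.75], [1.6, 0.397, -0.744], [1.611, 0.056, -0.756], [1.61, -0.285, -0.747], [1.615, -0.627, -0.75], [1.617, -0.967, -0.747]], [[1.356, 1.386, -0.738], [1.365, 1.057, -0.747]
[... 579 characters left out ...]
1, 0.05], [0.602, 0.199, 0.052], [0.613, 0.019, 0.001], [0.609, -0.166, 0.04], [0.618, -0.361, -0.001], [0.621, -0.552, -0.003]], [[0.486, 0.762, 0.002], [0.488, 0.576, 0.002], [0.49, 0.389, 0.002], [0.484, 0.177, 0.136], [0.495, 0.017, 0.001], [0.497, -0.168, 0.009], [0.5, -0.355, 0.002], [0.502, -0.542, -0.001]], [[0.372, 0.75, -0.002], [0.374, 0.565, -0.001], [0.376, 0.382, -0.003], [0.379, 0.198, 0.0], [0.381, 0.015, 0.001], [0.384, -0.169, -0.003], [0.386, -0.349, 0.006], [0.389, -0.533, 0.002]], [[0.262, 0.735, -0.003], [0.264, 0.553, -0.001], [0.267, 0.372, 0.003], [0.269, 0.193, -0.001], [0.272, 0.013, 0.001], [0.274, -0.167, 0.001], [0.276, -0.347, -0.002], [0.278, -0.527, -0.003]]]
```

View pics/top0.png

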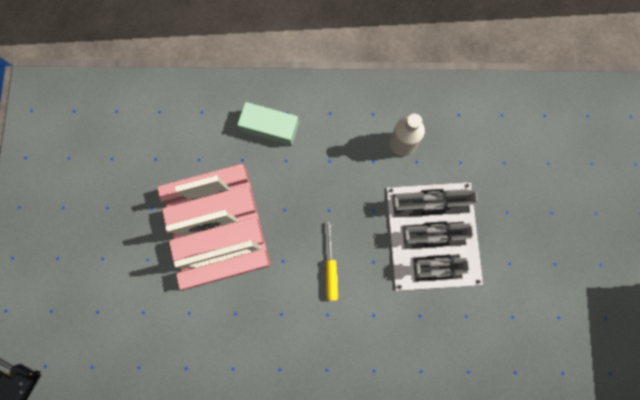

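View pics/scene0.png

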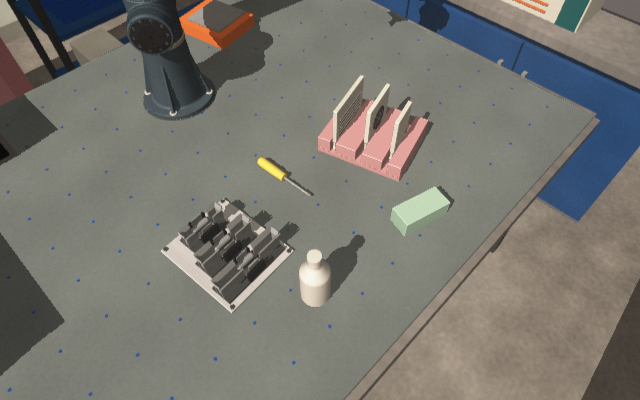

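The top view shows the stand on the left, centred near pixel (214,227). Its covers, near to far, are louvre (218,255), fan (200,222) and blank (202,186). The rack is at (434,236), with slots near to far narrow (440,267), middle (437,235) and wide (434,201). The screwdriver lies at (330,260), and the bottle and green block are on the far side.

Run:
```python
from h import *
def rect(Q):
    (c,s,a)=cv2.minAreaRect((Q*1000).astype(np.float32))
    return np.round(c,1),np.round(s,1),round(a,2)
for n in("top","scene"):
    d=np.load(n+"0.npz");P=cloud(d);f=d["frame"].astype(int);X,Y,Z=P[...,0],P[...,1],P[...,2]
    hsv=cv2.cvtColor(d["frame"],cv2.COLOR_RGB2HSV).astype(int)
    # stand: pink
    pink=(f[...,0]>f[...,1]+30)&(Z>.042)&(Z<.06)&(X>.35)&(X<.8)&(Y>.05)&(Y<.5)
    print(n,"stand",rect(P[pink][:,:2]),np.nanmedian(Z[pink]))
    rk=(X>.35)&(X<.85)&(Y<-.05)&(Y>-.4)&(Z>.002)&(Z<.014)&(hsv[...,1]<60)&(hsv[...,2]>140)
    l,lab,st,_=cv2.connectedComponentsWithStats(cv2.morphologyEx(rk.astype(np.uint8),cv2.MORPH_CLOSE,np.ones((5,5))))
    k=1+np.argmax(st[1:,4]); m=(lab==k)&rk
    print("rack",rect(P[m][:,:2]),m.sum(),np.nanmedian(Z[m]))
    w=(X>.35)&(X<.75)&(Y<-.05)&(Y>-.4)&(Z>.056)&(Z<.09)
    l,lab,st,_=cv2.connectedComponentsWithStats(w.astype(np.uint8))
    for k in range(1,l):
        if st[k,4]>25: 
            q=P[lab==k]; print(" wall",st[k,4],rect(q[:,:2]),np.round(np.nanmax(q[:,2]),3))
    t=(X>.35)&(X<.8)&(Y>.05)&(Y<.5)&(Z>.142)&(Z<.165)
    l,lab,st,_=cv2.connectedComponentsWithStats(t.astype(np.uint8))
    for k in range(1,l):
        if st[k,4]>15:
            q=P[lab==k]; print(" panel top",st[k,4],rect(q[:,:2]),np.round(np.nanpercentile(q[:,2],[10,50,95]),3))
    b=cv2.resize(d["frame"][150:310,130:500] if n=="top" else d["frame"][70:320,150:450],None,fx=2.1 if n=="top" else 2.3,fy=2.1 if n=="top" else 2.3,interpolation=cv2.INTER_CUBIC)
    cv2.imwrite(f"pics/{n}c.png",b[:,:,::-1])
```

```text
top stand (array([544.6, 260.8]), array([240.5, 200.8]), 16.28) 0.0519171636704308
rack (array([ 493., -269.]), array([211.1, 238.5]), 4.95) 3078 0.008381022999196613
 wall 116 (array([ 731.6, -171.7]), array([59.5, 19.7]), 74.19) 0.09
 wall 264 (array([ 611.4, -298.7]), array([35.4, 66.9]), 4.62) 0.071
 wall 246 (array([ 602.3, -181.1]), array([36.2, 66.6]), 4.98) 0.072
 wall 204 (array([ 536.1, -296.7]), array([34.9, 50. ]), 4.16) 0.07
 wall 189 (array([ 528.8, -195.8]), array([35.4, 49.2]), 2.33) 0.07
 wall 152 (array([ 460.7, -293.4]), array([35.1, 31.3]), 5.5) 0.07
 wall 131 (array([ 454.1, -210.3]), array([35. , 31.1]), 4.62) 0.071
 panel top 289 (array([619. , 272.1]), array([13.5, 90.4]), 16.08) [0.147 0.151 0.155]
 panel top 403 (array([542.4, 267.5]), array([ 13.1, 124.5]), 16.21) [0.148 0.152 0.155]
 panel top 509 (array([475.5, 229.2]), array([ 12.3, 159.7]), 16.26) [0.149 0.152 0.155]
scene stand (array([547.7, 260.1]), array([240.4, 204.6]), 16.28) 0.05033420195408736
rack (array([ 533.6, -247.4]), array([240.2, 199.5]), 4.46) 1757 0.0066410846623192925
 wall 106 (array([ 455.8, -210.8]), array([35.1, 31.8]), 7.93) 0.069
 wall 135 (array([ 527.8, -197.1]), array([52.9, 36. ]), 85.2) 0.067
 wall 96 (array([ 461.8, -294. ]), array([36.2, 30.4]), 4.89) 0.069
 wall 207 (array([ 603. , -181.9]), array([36.2, 66.7]), 5.16) 0.067
 wall 153 (array([ 537.2, -297.1]), array([39., 48.]), 2.27) 0.067
 wall 214 (array([ 612.6, -300.2]), array([36.9, 66.7]), 4.34) 0.068
 panel top 254 (array([479.1, 228.1]), array([ 13.9, 162.6]), 15.82) [0.144 0.15  0.153]
 panel top 191 (array([545.8, 266.7]), array([ 12. , 129.7]), 16.28) [0.146 0.15  0.153]
 panel top 150 (array([622.2, 270.6]), array([12.6, 91.5]), 16.36) [0.145 0.15  0.153]
```

View pics/topc.png

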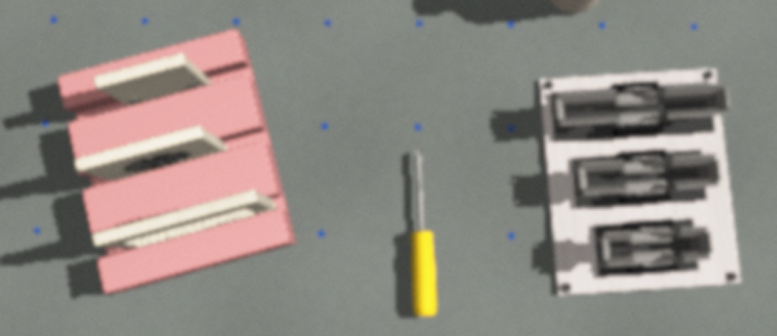

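The crop confirms the layout: louvre is nearest and blank is farthest in the stand, while the wide slot is farthest and the narrow slot nearest in the rack. The measured sizes (90, 125 and 160 mm tops at z 0.152, slot pitch 75 mm) agree with the given ones. I'll start with the louvre cover.

play_rows:
  increments:
    - {"wz": 8,"fingers": 0.4}
    - {"wz": 8,"fingers": 0.4}
    - {"wz": 8,"fingers": 0.4}
    - {"wz": 8,"fingers": 0.4}
    - {"wz": 8,"fingers": 0.4}
    - {"wz": 7.9,"fingers": 0.4}
  newtons: 50

```text
invalid input at $.increments[0]: expected keys tx, ty, tz, wx, wy, wz, fingers
```

play_rows:
  increments:
    - {"tx": -0.0471,"ty": 0.0129}
    - {"tx": -0.0471,"ty": 0.0129}
    - {"tx": -0.0471,"ty": 0.0129}
    - {"tx": -0.0471,"ty": 0.0129}
    - {"tx": -0.0471,"ty": 0.0129}
    - {"tx": -0.0471,"ty": 0.0129}
    - {"tx": -0.0471,"ty": 0.0129}
    - {"tx": -0.0471,"ty": 0.0129}

```text
invalid input at $.increments[0]: expected keys tx, ty, tz, wx, wy, wz, fingers
```

play_rows:
  increments:
    - {"tx": 0}
    - {"tx": 0}
    - {"tx": 0}

```text
invalid input at $.increments[0]: expected keys tx, ty, tz, wx, wy, wz, fingers
```

play_rows:
  increments:
    - {"tx": 0,"ty": 0,"tz": 0,"wx": 0,"wy": 0,"wz": 8,"fingers": 0.4}
    - {"tx": 0,"ty": 0,"tz": 0,"wx": 0,"wy": 0,"wz": 8,"fingers": 0.4}
    - {"tx": 0,"ty": 0,"tz": 0,"wx": 0,"wy": 0,"wz": 8,"fingers": 0.4}
    - {"tx": 0,"ty": 0,"tz": 0,"wx": 0,"wy": 0,"wz": 8,"fingers": 0.4}
    - {"tx": 0,"ty": 0,"tz": 0,"wx": 0,"wy": 0,"wz": 8,"fingers": 0.4}
    - {"tx": 0,"ty": 0,"tz": 0,"wx": 0,"wy": 0,"wz": 7.9,"fingers": 0.4}
  newtons: 50

```text
clock: 0.7
eef_pos: [0.2726, 0.5619, 0.2329]
tool_rot: [-179.9, 0.0, 105.9]
force: [-0.0, 0.1, -0.1]
grip_width: 0.0538
grip_force: 0.0
```

play_rows:
  increments:
    - {"tx": -0.0471,"ty": 0.0129,"tz": 0,"wx": 0,"wy": 0,"wz": 0,"fingers": 0.4}
    - {"tx": -0.0471,"ty": 0.0129,"tz": 0,"wx": 0,"wy": 0,"wz": 0,"fingers": 0.4}
    - {"tx": -0.0471,"ty": 0.0129,"tz": 0,"wx": 0,"wy": 0,"wz": 0,"fingers": 0.4}
    - {"tx": -0.0471,"ty": 0.0129,"tz": 0,"wx": 0,"wy": 0,"wz": 0,"fingers": 0.4}
    - {"tx": -0.0471,"ty": 0.0129,"tz": 0,"wx": 0,"wy": 0,"wz": 0,"fingers": 0.4}
    - {"tx": -0.0471,"ty": 0.0129,"tz": 0,"wx": 0,"wy": 0,"wz": 0,"fingers": 0.4}
    - {"tx": -0.0471,"ty": 0.0129,"tz": 0,"wx": 0,"wy": 0,"wz": 0,"fingers": 0.4}
    - {"tx": -0.0471,"ty": 0.0129,"tz": 0,"wx": 0,"wy": 0,"wz": 0,"fingers": 0.4}

```text
clock: 1.5
eef_pos: [0.4776, 0.2274, 0.2333]
tool_rot: [-180.0, -0.0, 106.2]
force: [0.3, -0.2, -0.2]
grip_width: 0.0523
grip_force: 0.0
```

play_rows:
  increments:
    - {"tx": 0,"ty": 0,"tz": 0,"wx": 0,"wy": 0,"wz": 0,"fingers": 0.4}
    - {"tx": 0,"ty": 0,"tz": 0,"wx": 0,"wy": 0,"wz": 0,"fingers": 0.4}
    - {"tx": 0,"ty": 0,"tz": 0,"wx": 0,"wy": 0,"wz": 0,"fingers": 0.4}

```text
clock: 1.8
eef_pos: [0.4761, 0.2299, 0.2332]
tool_rot: [-179.9, -0.0, 106.2]
force: [-0.6, -0.5, 0.1]
grip_width: 0.0524
grip_force: 0.0
```

play_rows:
  increments:
    - {"tx": -0.0015,"ty": 0.0008,"tz": 0.03,"wx": 0,"wy": 0,"wz": 0,"fingers": 0.4}
    - {"tx": 0,"ty": 0,"tz": 0.03,"wx": 0,"wy": 0,"wz": 0,"fingers": 0.4}
    - {"tx": 0,"ty": 0,"tz": 0.024,"wx": 0,"wy": 0,"wz": 0,"fingers": 0.4}
    - {"tx": 0,"ty": 0,"tz": 0.02,"wx": 0,"wy": 0,"wz": 0,"fingers": 0.4}
    - {"tx": 0,"ty": 0,"tz": 0,"wx": 0,"wy": 0,"wz": 0,"fingers": 0.4}

```text
clock: 2.3
eef_pos: [0.4751, 0.2292, 0.1271]
tool_rot: [-179.6, -0.0, 106.4]
force: [0.1, 1.0, 0.1]
grip_width: 0.0523
grip_force: 0.0
```

play_rows:
  increments:
    - {"tx": 0,"ty": 0,"tz": 0,"wx": 0,"wy": 0,"wz": 0,"fingers": 1}
    - {"tx": 0,"ty": 0,"tz": 0,"wx": 0,"wy": 0,"wz": 0,"fingers": 1}
    - {"tx": 0,"ty": 0,"tz": 0,"wx": 0,"wy": 0,"wz": 0,"fingers": 1}
    - {"tx": 0,"ty": 0,"tz": 0,"wx": 0,"wy": 0,"wz": 0,"fingers": 1}
    - {"tx": 0,"ty": 0,"tz": 0,"wx": 0,"wy": 0,"wz": 0,"fingers": 1}
    - {"tx": 0,"ty": 0,"tz": 0,"wx": 0,"wy": 0,"wz": 0,"fingers": 1}
  newtons: 50

```text
clock: 2.9
eef_pos: [0.4785, 0.228, 0.1299]
tool_rot: [180.0, 0.0, 106.2]
force: [-0.9, -0.5, 1.3]
grip_width: 0.0122
grip_force: 0.5
```

play_rows:
  increments:
    - {"tx": 0,"ty": 0,"tz": 0,"wx": 0,"wy": 0,"wz": 0,"fingers": 1}
    - {"tx": 0,"ty": 0,"tz": 0,"wx": 0,"wy": 0,"wz": 0,"fingers": 1}
    - {"tx": 0,"ty": 0,"tz": -0.01,"wx": 0,"wy": 0,"wz": 0,"fingers": 1}
    - {"tx": 0,"ty": 0,"tz": -0.025,"wx": 0,"wy": 0,"wz": 0,"fingers": 1}
    - {"tx": 0,"ty": 0,"tz": -0.04,"wx": 0,"wy": 0,"wz": 0,"fingers": 1}
    - {"tx": 0,"ty": 0,"tz": -0.04,"wx": 0,"wy": 0,"wz": 0,"fingers": 1}
    - {"tx": 0,"ty": 0,"tz": -0.03,"wx": 0,"wy": 0,"wz": 0,"fingers": 1}
    - {"tx": 0,"ty": 0,"tz": -0.01,"wx": 0,"wy": 0,"wz": 0,"fingers": 1}

```text
clock: 3.7
eef_pos: [0.4798, 0.2285, 0.2882]
tool_rot: [179.6, 0.0, 106.2]
force: [0.8, 0.1, -1.5]
grip_width: 0.0118
grip_force: 50.0
```

play_rows:
  increments:
    - {"tx": 0,"ty": 0,"tz": 0,"wx": 0,"wy": 0,"wz": 3.75,"fingers": 1}
    - {"tx": 0,"ty": 0,"tz": 0,"wx": 0,"wy": 0,"wz": 5,"fingers": 1}
    - {"tx": 0,"ty": 0,"tz": 0,"wx": 0,"wy": 0,"wz": 3,"fingers": 1}
    - {"tx": 0,"ty": 0,"tz": 0,"wx": 0,"wy": 0,"wz": 0,"fingers": 1}
    - {"tx": 0,"ty": 0,"tz": 0,"wx": 0,"wy": 0,"wz": 0,"fingers": 1}

```text
clock: 4.2
eef_pos: [0.4776, 0.2279, 0.2835]
tool_rot: [-179.9, 0.0, 94.5]
force: [-0.1, -0.5, -1.6]
grip_width: 0.0112
grip_force: 50.0
```

play_rows:
  increments:
    - {"tx": -0.02,"ty": 0.0039,"tz": 0,"wx": 0,"wy": 0,"wz": 0,"fingers": 1}
    - {"tx": -0.0397,"ty": 0.0077,"tz": 0,"wx": 0,"wy": 0,"wz": 0,"fingers": 1}
    - {"tx": -0.0397,"ty": 0.0077,"tz": 0,"wx": 0,"wy": 0,"wz": 0,"fingers": 1}
    - {"tx": -0.0397,"ty": 0.0077,"tz": 0,"wx": 0,"wy": 0,"wz": 0,"fingers": 1}
    - {"tx": -0.0397,"ty": 0.0077,"tz": 0,"wx": 0,"wy": 0,"wz": 0,"fingers": 1}
    - {"tx": -0.0397,"ty": 0.0077,"tz": 0,"wx": 0,"wy": 0,"wz": 0,"fingers": 1}
    - {"tx": -0.0397,"ty": 0.0077,"tz": 0,"wx": 0,"wy": 0,"wz": 0,"fingers": 1}

```text
clock: 4.9
eef_pos: [0.5483, -0.027, 0.284]
tool_rot: [-179.9, -0.0, 94.5]
force: [0.8, 0.4, -1.6]
grip_width: 0.0117
grip_force: 50.0
```

play_rows:
  increments:
    - {"tx": -0.0397,"ty": 0.0077,"tz": 0,"wx": 0,"wy": 0,"wz": 0,"fingers": 1}
    - {"tx": -0.0397,"ty": 0.0077,"tz": 0,"wx": 0,"wy": 0,"wz": 0,"fingers": 1}
    - {"tx": -0.0397,"ty": 0.0077,"tz": 0,"wx": 0,"wy": 0,"wz": 0,"fingers": 1}
    - {"tx": -0.0397,"ty": 0.0077,"tz": 0,"wx": 0,"wy": 0,"wz": 0,"fingers": 1}
    - {"tx": -0.0397,"ty": 0.0077,"tz": 0,"wx": 0,"wy": 0,"wz": 0,"fingers": 1}
    - {"tx": -0.0199,"ty": 0.0037,"tz": 0,"wx": 0,"wy": 0,"wz": 0,"fingers": 1}
    - {"tx": 0,"ty": 0,"tz": 0,"wx": 0,"wy": 0,"wz": 0,"fingers": 1}
    - {"tx": 0,"ty": 0,"tz": 0,"wx": 0,"wy": 0,"wz": 0,"fingers": 1}

```text
clock: 5.7
eef_pos: [0.6068, -0.2396, 0.2834]
tool_rot: [-179.9, -0.1, 94.4]
force: [-0.7, 0.6, -2.2]
grip_width: 0.0115
grip_force: 50.0
```

Run:
```python
from h import *
o=observe();print(o["eef_pos"],o["tool_rot"],o["force"])
o=observe();print(o["eef_pos"])
ims=[]
for n in("top","scene"):
    d=get_image(n); np.savez(f"{n}1.npz",**d); ims.append(d["frame"][80:330,330:640] if n=="top" else d["frame"][100:350,120:430])
cv2.imwrite("pics/b1.png",cv2.resize(np.hstack(ims),None,fx=1.25,fy=1.25)[:,:,::-1])
```

```text
[ 0.60678857 -0.23958365  0.28341213] [-1.79891383e+02 -1.26534756e-01  9.44418039e+01] [-0.7013581   0.64348037 -2.16373483]
[ 0.60678857 -0.23958365  0.28341213]
```

View pics/b1.png

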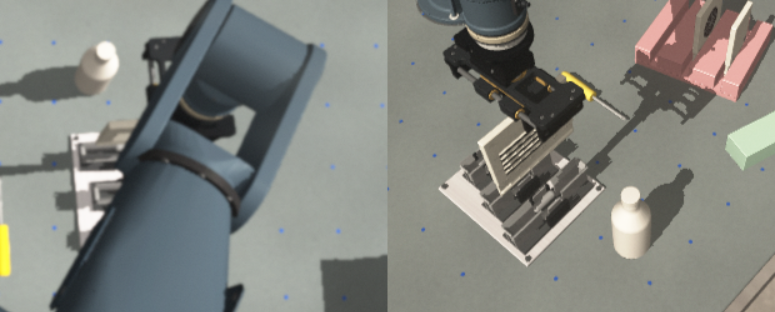

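The top view (left) is mostly hidden by the arm. The scene view (right) shows the louvre cover held upright above the rack. I'll measure its held offset along the slot and its tilt in the scene cloud.

```bash
cat > held.py <<'E'
import sys
from h import *
def held(d,cx,cy,yaw,zlo,zhi):
    P=cloud(d);X=P[...,0]-cx;Y=P[...,1]-cy;a=np.radians(yaw)
    u=X*np.cos(a)+Y*np.sin(a); w=X*np.sin(a)-Y*np.cos(a); z=P[...,2]
    f=d["frame"].astype(int); sel=(abs(u)<.1)&(abs(w)<.02)&(z>zlo)&(z<zhi)&(f.max(2)-f.min(2)<60)
    for z0 in np.arange(zlo,zhi,.015):
        m=sel&(z>=z0)&(z<z0+.015)
        if m.sum()>20: print(round(z0,3),m.sum(),"u",np.round(np.percentile(u[m],[1,99])*1000,1),"mid",round((np.percentile(u[m],1)+np.percentile(u[m],99))*500,1),"w",np.round(np.percentile(w[m],[5,50,95])*1000,1))
E
python3 - <<'E'
from held import *
held(np.load("scene1.npz"),.6068,-.2400,94.45,.15,.30)
E
```

```text
0.165 286 u [-75.9  79.4] mid 1.7 w [1.3 4.  5.9]
0.18 272 u [-75.8  80. ] mid 2.1 w [1.  2.3 3.5]
0.195 222 u [-76.9  78.7] mid 0.9 w [4.  5.6 6.7]
0.21 196 u [-77.   11.2] mid -32.9 w [3.7 6.  8. ]
0.225 211 u [-77.1   9.4] mid -33.8 w [3.8 6.  8.2]
0.24 241 u [-77.1   8.4] mid -34.3 w [3.8 6.1 8.1]
0.255 212 u [-77.3   2.9] mid -37.2 w [3.7 5.9 8.2]
0.27 212 u [-77.1  -3.7] mid -40.4 w [ 3.5  5.7 14.4]
0.285 226 u [-77.   77.6] mid 0.3 w [ 3.8  5.7 13.2]
```

play_rows:
  increments:
    - {"tx": -0.0015,"ty": 0,"tz": 0.02,"wx": 0,"wy": 0,"wz": 0,"fingers": 1}
    - {"tx": 0,"ty": 0,"tz": 0.03,"wx": 0,"wy": 0,"wz": 0,"fingers": 1}
    - {"tx": 0,"ty": 0,"tz": 0.025,"wx": 0,"wy": 0,"wz": 0,"fingers": 1}
    - {"tx": 0,"ty": 0,"tz": 0.015,"wx": 0,"wy": 0,"wz": 0,"fingers": 1}
    - {"tx": 0,"ty": 0,"tz": 0.005,"wx": 0,"wy": 0,"wz": 0,"fingers": 1}
    - {"tx": 0,"ty": 0,"tz": 0.005,"wx": 0,"wy": 0,"wz": 0,"fingers": 1}
    - {"tx": 0,"ty": 0,"tz": 0.005,"wx": 0,"wy": 0,"wz": 0,"fingers": 1}
    - {"tx": 0,"ty": 0,"tz": 0.005,"wx": 0,"wy": 0,"wz": 0,"fingers": 1}

```text
clock: 6.6
eef_pos: [0.6082, -0.2415, 0.1754]
tool_rot: [179.9, 0.1, 94.5]
force: [0.4, 0.2, -1.4]
grip_width: 0.0117
grip_force: 50.0
```

play_rows:
  increments:
    - {"tx": 0,"ty": 0,"tz": 0.005,"wx": 0,"wy": 0,"wz": 0,"fingers": 1}
    - {"tx": 0,"ty": 0,"tz": 0.005,"wx": 0,"wy": 0,"wz": 0,"fingers": 1}
    - {"tx": 0,"ty": 0,"tz": 0.005,"wx": 0,"wy": 0,"wz": 0,"fingers": 1}

```text
clock: 6.9
eef_pos: [0.6076, -0.2415, 0.1593]
tool_rot: [180.0, 0.0, 94.5]
force: [0.4, 0.7, -1.8]
grip_width: 0.0118
grip_force: 50.0
```

play_rows:
  increments:
    - {"tx": 0,"ty": 0,"tz": 0.003,"wx": 0,"wy": 0,"wz": 0,"fingers": 1}
    - {"tx": 0,"ty": 0,"tz": 0.003,"wx": 0,"wy": 0,"wz": 0,"fingers": 1}
    - {"tx": 0,"ty": 0,"tz": 0.002,"wx": 0,"wy": 0,"wz": 0,"fingers": 1}
    - {"tx": 0,"ty": 0,"tz": 0.002,"wx": 0,"wy": 0,"wz": 0,"fingers": 1}
    - {"tx": 0,"ty": 0,"tz": 0.002,"wx": 0,"wy": 0,"wz": 0,"fingers": 1}

```text
clock: 7.4
eef_pos: [0.6083, -0.2416, 0.1482]
tool_rot: [179.9, 0.0, 94.4]
force: [-0.2, 0.7, 10.4]
grip_width: 0.0119
grip_force: 50.0
```

play_rows:
  increments:
    - {"tx": 0,"ty": 0,"tz": 0.001,"wx": 0,"wy": 0,"wz": 0,"fingers": 1}
    - {"tx": 0,"ty": 0,"tz": 0.001,"wx": 0,"wy": 0,"wz": 0,"fingers": 1}
    - {"tx": 0,"ty": 0,"tz": 0.001,"wx": 0,"wy": 0,"wz": 0,"fingers": 1}

```text
clock: 7.7
eef_pos: [0.6088, -0.2418, 0.1475]
tool_rot: [179.8, 0.1, 94.5]
force: [-0.0, 2.3, 11.0]
grip_width: 0.0113
grip_force: 50.0
```

play_rows:
  increments:
    - {"tx": 0,"ty": 0,"tz": 0.001,"wx": 0,"wy": 0,"wz": 0,"fingers": 1}
    - {"tx": 0,"ty": 0,"tz": 0.001,"wx": 0,"wy": 0,"wz": 0,"fingers": 1}
    - {"tx": 0,"ty": 0,"tz": 0.001,"wx": 0,"wy": 0,"wz": 0,"fingers": 1}
    - {"tx": 0,"ty": 0,"tz": 0.001,"wx": 0,"wy": 0,"wz": 0,"fingers": 1}

```text
clock: 8.1
eef_pos: [0.6089, -0.242, 0.1435]
tool_rot: [179.8, 0.1, 94.5]
force: [-0.7, 1.4, 7.7]
grip_width: 0.0115
grip_force: 50.0
```

play_rows:
  increments:
    - {"tx": 0,"ty": 0,"tz": 0.001,"wx": 0,"wy": 0,"wz": 0,"fingers": 1}
    - {"tx": 0,"ty": 0,"tz": 0.001,"wx": 0,"wy": 0,"wz": 0,"fingers": 1}
    - {"tx": 0,"ty": 0,"tz": 0.001,"wx": 0,"wy": 0,"wz": 0,"fingers": 1}
    - {"tx": 0,"ty": 0,"tz": 0.001,"wx": 0,"wy": 0,"wz": 0,"fingers": 1}

```text
clock: 8.5
eef_pos: [0.6083, -0.2419, 0.1374]
tool_rot: [179.9, 0.1, 94.5]
force: [-0.3, 0.6, 0.7]
grip_width: 0.0118
grip_force: 50.0
```

play_rows:
  increments:
    - {"tx": 0,"ty": 0,"tz": 0.001,"wx": 0,"wy": 0,"wz": 0,"fingers": 1}
    - {"tx": 0,"ty": 0,"tz": 0.001,"wx": 0,"wy": 0,"wz": 0,"fingers": 1}
    - {"tx": 0,"ty": 0,"tz": 0.001,"wx": 0,"wy": 0,"wz": 0,"fingers": 1}
    - {"tx": 0,"ty": 0,"tz": 0.001,"wx": 0,"wy": 0,"wz": 0,"fingers": 1}

```text
clock: 8.9
eef_pos: [0.6078, -0.2412, 0.1319]
tool_rot: [180.0, -0.0, 94.5]
force: [1.2, 0.4, 7.9]
grip_width: 0.0121
grip_force: 50.0
```

play_rows:
  increments:
    - {"tx": 0,"ty": 0,"tz": 0.001,"wx": 0,"wy": 0,"wz": 0,"fingers": 1}
    - {"tx": 0,"ty": 0,"tz": 0.001,"wx": 0,"wy": 0,"wz": 0,"fingers": 1}

```text
clock: 9.1
eef_pos: [0.608, -0.2413, 0.1319]
tool_rot: [179.9, 0.0, 94.5]
force: [-0.9, 2.1, 10.3]
grip_width: 0.0113
grip_force: 50.0
```

play_rows:
  increments:
    - {"tx": 0,"ty": 0,"tz": 0,"wx": 0,"wy": 0,"wz": 0,"fingers": 0.4}
    - {"tx": 0,"ty": 0,"tz": 0,"wx": 0,"wy": 0,"wz": 0,"fingers": 0.4}
    - {"tx": 0,"ty": 0,"tz": 0,"wx": 0,"wy": 0,"wz": 0,"fingers": 0.4}
    - {"tx": 0,"ty": 0,"tz": 0,"wx": 0,"wy": 0,"wz": 0,"fingers": 0.4}
    - {"tx": 0,"ty": 0,"tz": -0.02,"wx": 0,"wy": 0,"wz": 0,"fingers": 0.4}
    - {"tx": 0,"ty": 0,"tz": -0.04,"wx": 0,"wy": 0,"wz": 0,"fingers": 0.4}
    - {"tx": 0,"ty": 0,"tz": -0.045,"wx": 0,"wy": 0,"wz": 0,"fingers": 0.4}

```text
clock: 9.8
eef_pos: [0.6062, -0.2408, 0.2346]
tool_rot: [-179.8, -0.2, 94.5]
force: [0.9, -0.4, 0.4]
grip_width: 0.0509
grip_force: 0.0
```

play_rows:
  increments:
    - {"tx": 0.0427,"ty": -0.002,"tz": 0,"wx": 0,"wy": 0,"wz": 0,"fingers": 0.4}
    - {"tx": 0.0427,"ty": -0.002,"tz": 0,"wx": 0,"wy": 0,"wz": 0,"fingers": 0.4}
    - {"tx": 0.0427,"ty": -0.002,"tz": 0,"wx": 0,"wy": 0,"wz": 0,"fingers": 0.4}
    - {"tx": 0.0427,"ty": -0.002,"tz": 0,"wx": 0,"wy": 0,"wz": 0,"fingers": 0.4}
    - {"tx": 0.0427,"ty": -0.002,"tz": 0,"wx": 0,"wy": 0,"wz": 0,"fingers": 0.4}
    - {"tx": 0.0427,"ty": -0.002,"tz": 0,"wx": 0,"wy": 0,"wz": 0,"fingers": 0.4}
    - {"tx": 0.0427,"ty": -0.002,"tz": 0,"wx": 0,"wy": 0,"wz": 0,"fingers": 0.4}
    - {"tx": 0.0427,"ty": -0.002,"tz": 0,"wx": 0,"wy": 0,"wz": 0,"fingers": 0.4}

```text
clock: 10.6
eef_pos: [0.5644, 0.0995, 0.2354]
tool_rot: [-180.0, 0.0, 94.5]
force: [0.6, 0.1, 0.6]
grip_width: 0.0519
grip_force: 0.0
```

play_rows:
  increments:
    - {"tx": 0.0427,"ty": -0.002,"tz": 0,"wx": 0,"wy": 0,"wz": 0,"fingers": 0.4}
    - {"tx": 0.0427,"ty": -0.002,"tz": 0,"wx": 0,"wy": 0,"wz": 0,"fingers": 0.4}
    - {"tx": 0.0427,"ty": -0.002,"tz": 0,"wx": 0,"wy": 0,"wz": 0,"fingers": 0.4}
    - {"tx": 0.0427,"ty": -0.002,"tz": 0,"wx": 0,"wy": 0,"wz": 0,"fingers": 0.4}
    - {"tx": 0,"ty": 0,"tz": 0,"wx": 0,"wy": 0,"wz": -6,"fingers": 0.4}
    - {"tx": 0,"ty": 0,"tz": 0,"wx": 0,"wy": 0,"wz": -5.75,"fingers": 0.4}
    - {"tx": 0,"ty": 0,"tz": 0,"wx": 0,"wy": 0,"wz": 0,"fingers": 0.4}
    - {"tx": 0,"ty": 0,"tz": 0,"wx": 0,"wy": 0,"wz": 0,"fingers": 0.4}

```text
clock: 11.4
eef_pos: [0.5436, 0.2674, 0.2353]
tool_rot: [-180.0, 0.0, 106.1]
force: [-0.6, 0.2, 0.2]
grip_width: 0.0521
grip_force: 0.0
```

Run:
```python
from h import *
d=get_image("scene"); np.savez("scene2.npz",**d)
d0=np.load("scene2.npz");P=cloud(d0);X,Y,Z=P[...,0],P[...,1],P[...,2]
t=(X>.55)&(X<.66)&(Y<-.1)&(Y>-.4)&(Z>.1)&(Z<.185)
q=P[t];tp=q[q[:,2]>.144]
print(t.sum(),np.percentile(q[:,2],[50,95,99]),cv2.minAreaRect((tp[:,:2]*1000).astype(np.float32)))
o=observe();print(o["eef_pos"],o["tool_rot"],o["clock"])
cv2.imwrite("pics/b2.png",cv2.resize(d["frame"][70:350,120:480],None,fx=2,fy=2)[:,:,::-1])
```

```text
1367 [0.13580142 0.15372771 0.15499573] ((608.1735229492188, -240.0360565185547), (13.769357681274414, 159.18222045898438), 4.238853454589844)
[0.54369933 0.26728264 0.23540354] [-1.79976059e+02  1.74940554e-03  1.06085329e+02] 11.45
```

View pics/b2.png

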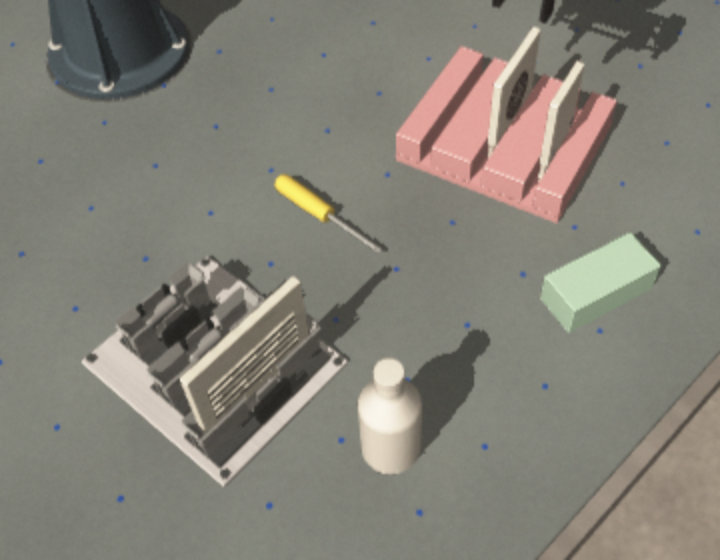

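The louvre cover is seated: it stands upright in the far slot at about (245,355), top at z 0.154 and centred. Fan (515,90) and blank (565,115) are still in the stand, and the bystanders are untouched. The fan cover is next.

play_rows:
  increments:
    - {"tx": 0,"ty": 0,"tz": 0.03,"wx": 0,"wy": 0,"wz": 0,"fingers": 0.4}
    - {"tx": 0,"ty": 0,"tz": 0.03,"wx": 0,"wy": 0,"wz": 0,"fingers": 0.4}
    - {"tx": 0,"ty": 0,"tz": 0.026,"wx": 0,"wy": 0,"wz": 0,"fingers": 0.4}
    - {"tx": 0,"ty": 0,"tz": 0.02,"wx": 0,"wy": 0,"wz": 0,"fingers": 0.4}
    - {"tx": 0,"ty": 0,"tz": 0,"wx": 0,"wy": 0,"wz": 0,"fingers": 1}
    - {"tx": 0,"ty": 0,"tz": 0,"wx": 0,"wy": 0,"wz": 0,"fingers": 1}
    - {"tx": 0,"ty": 0,"tz": 0,"wx": 0,"wy": 0,"wz": 0,"fingers": 1}
    - {"tx": 0,"ty": 0,"tz": 0,"wx": 0,"wy": 0,"wz": 0,"fingers": 1}

```text
clock: 12.25
eef_pos: [0.5448, 0.2678, 0.1311]
tool_rot: [179.8, 0.0, 106.2]
force: [0.5, 0.6, -1.2]
grip_width: 0.0281
grip_force: 0.0
```

play_rows:
  increments:
    - {"tx": 0,"ty": 0,"tz": 0,"wx": 0,"wy": 0,"wz": 0,"fingers": 1}
    - {"tx": 0,"ty": 0,"tz": 0,"wx": 0,"wy": 0,"wz": 0,"fingers": 1}
    - {"tx": 0,"ty": 0,"tz": 0,"wx": 0,"wy": 0,"wz": 0,"fingers": 1}
    - {"tx": 0,"ty": 0,"tz": 0,"wx": 0,"wy": 0,"wz": 0,"fingers": 1}
    - {"tx": 0,"ty": 0,"tz": 0,"wx": 0,"wy": 0,"wz": 0,"fingers": 1}

```text
clock: 12.75
eef_pos: [0.5444, 0.2678, 0.1303]
tool_rot: [179.9, 0.0, 106.2]
force: [0.3, 0.4, 5.0]
grip_width: 0.0117
grip_force: 50.0
```

play_rows:
  increments:
    - {"tx": 0,"ty": 0,"tz": -0.01,"wx": 0,"wy": 0,"wz": 0,"fingers": 1}
    - {"tx": 0,"ty": 0,"tz": -0.025,"wx": 0,"wy": 0,"wz": 0,"fingers": 1}
    - {"tx": 0,"ty": 0,"tz": -0.04,"wx": 0,"wy": 0,"wz": 0,"fingers": 1}
    - {"tx": 0,"ty": 0,"tz": -0.04,"wx": 0,"wy": 0,"wz": 0,"fingers": 1}
    - {"tx": 0,"ty": 0,"tz": -0.03,"wx": 0,"wy": 0,"wz": 0,"fingers": 1}
    - {"tx": 0,"ty": 0,"tz": -0.01,"wx": 0,"wy": 0,"wz": 4,"fingers": 1}
    - {"tx": 0,"ty": 0,"tz": 0,"wx": 0,"wy": 0,"wz": 4.75,"fingers": 1}
    - {"tx": 0,"ty": 0,"tz": 0,"wx": 0,"wy": 0,"wz": 3,"fingers": 1}

```text
clock: 13.55
eef_pos: [0.5429, 0.2674, 0.2848]
tool_rot: [-179.9, 0.0, 94.3]
force: [0.5, 0.6, -2.7]
grip_width: 0.0115
grip_force: 50.0
```

play_rows:
  increments:
    - {"tx": -0.0197,"ty": -0.002,"tz": 0,"wx": 0,"wy": 0,"wz": 0,"fingers": 1}
    - {"tx": -0.0394,"ty": -0.004,"tz": 0,"wx": 0,"wy": 0,"wz": 0,"fingers": 1}
    - {"tx": -0.0394,"ty": -0.004,"tz": 0,"wx": 0,"wy": 0,"wz": 0,"fingers": 1}
    - {"tx": -0.0394,"ty": -0.004,"tz": 0,"wx": 0,"wy": 0,"wz": 0,"fingers": 1}
    - {"tx": -0.0394,"ty": -0.004,"tz": 0,"wx": 0,"wy": 0,"wz": 0,"fingers": 1}
    - {"tx": -0.0394,"ty": -0.004,"tz": 0,"wx": 0,"wy": 0,"wz": 0,"fingers": 1}
    - {"tx": -0.0394,"ty": -0.004,"tz": 0,"wx": 0,"wy": 0,"wz": 0,"fingers": 1}

```text
clock: 14.25
eef_pos: [0.5365, 0.009, 0.2841]
tool_rot: [-179.9, -0.0, 94.5]
force: [0.0, -0.6, -1.5]
grip_width: 0.0115
grip_force: 50.0
```

play_rows:
  increments:
    - {"tx": -0.0394,"ty": -0.004,"tz": 0,"wx": 0,"wy": 0,"wz": 0,"fingers": 1}
    - {"tx": -0.0394,"ty": -0.004,"tz": 0,"wx": 0,"wy": 0,"wz": 0,"fingers": 1}
    - {"tx": -0.0394,"ty": -0.004,"tz": 0,"wx": 0,"wy": 0,"wz": 0,"fingers": 1}
    - {"tx": -0.0394,"ty": -0.004,"tz": 0,"wx": 0,"wy": 0,"wz": 0,"fingers": 1}
    - {"tx": -0.0394,"ty": -0.004,"tz": 0,"wx": 0,"wy": 0,"wz": 0,"fingers": 1}
    - {"tx": -0.0394,"ty": -0.004,"tz": 0,"wx": 0,"wy": 0,"wz": 0,"fingers": 1}
    - {"tx": -0.0193,"ty": -0.0014,"tz": 0,"wx": 0,"wy": 0,"wz": 0,"fingers": 1}
    - {"tx": 0,"ty": 0,"tz": 0,"wx": 0,"wy": 0,"wz": 0,"fingers": 1}

```text
clock: 15.05
eef_pos: [0.5318, -0.249, 0.284]
tool_rot: [-179.9, -0.0, 94.3]
force: [0.5, 0.3, -1.2]
grip_width: 0.0114
grip_force: 50.0
```

Run:
```python
from held import *
d=get_image("scene")
o=observe();print(o["eef_pos"],o["tool_rot"],o["clock"],o["grip_width"])
held(d,.5326,-.2471,94.45,.15,.30)
```

```text
[ 0.53169279 -0.24683074  0.28389808] [-1.79924036e+02 -1.29854011e-01  9.43410702e+01] 15.1 0.011469553228807003
0.165 241 u [-62.8  57.2] mid -2.8 w [0.4 3.1 5.2]
0.18 233 u [-62.5  58.9] mid -1.8 w [0.1 1.7 3. ]
0.195 222 u [-63.5  59.4] mid -2.0 w [2.8 4.4 6.1]
0.21 284 u [-64.   58.4] mid -2.8 w [2.8 5.  6.6]
0.225 228 u [-63.6  57.5] mid -3.1 w [3.  5.1 7. ]
0.24 184 u [-63.8  -1.9] mid -32.9 w [1.7 5.  7. ]
0.255 163 u [-63.7  -4.4] mid -34.0 w [2.2 4.7 6.3]
0.27 179 u [-63.6  -7.6] mid -35.6 w [ 1.5  4.7 13.2]
0.285 182 u [-63.8 -10.6] mid -37.2 w [ 1.8  4.5 12.9]
```

play_rows:
  increments:
    - {"tx": 0.0022,"ty": 0.0005,"tz": 0.02,"wx": 0,"wy": 0,"wz": 0,"fingers": 1}
    - {"tx": 0,"ty": 0,"tz": 0.03,"wx": 0,"wy": 0,"wz": 0,"fingers": 1}
    - {"tx": 0,"ty": 0,"tz": 0.025,"wx": 0,"wy": 0,"wz": 0,"fingers": 1}
    - {"tx": 0,"ty": 0,"tz": 0.015,"wx": 0,"wy": 0,"wz": 0,"fingers": 1}
    - {"tx": 0,"ty": 0,"tz": 0.005,"wx": 0,"wy": 0,"wz": 0,"fingers": 1}
    - {"tx": 0,"ty": 0,"tz": 0.005,"wx": 0,"wy": 0,"wz": 0,"fingers": 1}
    - {"tx": 0,"ty": 0,"tz": 0.005,"wx": 0,"wy": 0,"wz": 0,"fingers": 1}
    - {"tx": 0,"ty": 0,"tz": 0.005,"wx": 0,"wy": 0,"wz": 0,"fingers": 1}

```text
clock: 15.9
eef_pos: [0.5333, -0.2444, 0.1752]
tool_rot: [179.9, 0.1, 94.5]
force: [-0.4, -0.4, -2.3]
grip_width: 0.0114
grip_force: 50.0
```

play_rows:
  increments:
    - {"tx": 0,"ty": 0,"tz": 0.005,"wx": 0,"wy": 0,"wz": 0,"fingers": 1}
    - {"tx": 0,"ty": 0,"tz": 0.005,"wx": 0,"wy": 0,"wz": 0,"fingers": 1}
    - {"tx": 0,"ty": 0,"tz": 0.005,"wx": 0,"wy": 0,"wz": 0,"fingers": 1}

```text
clock: 16.2
eef_pos: [0.5327, -0.2446, 0.1593]
tool_rot: [180.0, 0.0, 94.4]
force: [-0.1, -0.1, -2.9]
grip_width: 0.0114
grip_force: 50.0
```

play_rows:
  increments:
    - {"tx": 0,"ty": 0,"tz": 0.003,"wx": 0,"wy": 0,"wz": 0,"fingers": 1}
    - {"tx": 0,"ty": 0,"tz": 0.003,"wx": 0,"wy": 0,"wz": 0,"fingers": 1}
    - {"tx": 0,"ty": 0,"tz": 0.002,"wx": 0,"wy": 0,"wz": 0,"fingers": 1}
    - {"tx": 0,"ty": 0,"tz": 0.002,"wx": 0,"wy": 0,"wz": 0,"fingers": 1}
    - {"tx": 0,"ty": 0,"tz": 0.002,"wx": 0,"wy": 0,"wz": 0,"fingers": 1}
    - {"tx": 0,"ty": 0,"tz": 0.001,"wx": 0,"wy": 0,"wz": 0,"fingers": 1}
    - {"tx": 0,"ty": 0,"tz": 0.001,"wx": 0,"wy": 0,"wz": 0,"fingers": 1}
    - {"tx": 0,"ty": 0,"tz": 0.001,"wx": 0,"wy": 0,"wz": 0,"fingers": 1}

```text
clock: 17.0
eef_pos: [0.5338, -0.2449, 0.1471]
tool_rot: [179.8, 0.1, 94.5]
force: [-1.8, 2.2, 10.6]
grip_width: 0.012
grip_force: 50.0
```

play_rows:
  increments:
    - {"tx": 0,"ty": 0,"tz": 0.001,"wx": 0,"wy": 0,"wz": 0,"fingers": 1}
    - {"tx": 0,"ty": 0,"tz": 0.001,"wx": 0,"wy": 0,"wz": 0,"fingers": 1}
    - {"tx": 0,"ty": 0,"tz": 0.001,"wx": 0,"wy": 0,"wz": 0,"fingers": 1}
    - {"tx": 0,"ty": 0,"tz": 0.001,"wx": 0,"wy": 0,"wz": 0,"fingers": 1}

```text
clock: 17.4
eef_pos: [0.5337, -0.245, 0.1426]
tool_rot: [179.8, 0.1, 94.5]
force: [-0.4, 0.3, 5.9]
grip_width: 0.0118
grip_force: 50.0
```

play_rows:
  increments:
    - {"tx": 0,"ty": 0,"tz": 0.001,"wx": 0,"wy": 0,"wz": 0,"fingers": 1}
    - {"tx": 0,"ty": 0,"tz": 0.001,"wx": 0,"wy": 0,"wz": 0,"fingers": 1}
    - {"tx": 0,"ty": 0,"tz": 0.001,"wx": 0,"wy": 0,"wz": 0,"fingers": 1}
    - {"tx": 0,"ty": 0,"tz": 0.001,"wx": 0,"wy": 0,"wz": 0,"fingers": 1}
    - {"tx": 0,"ty": 0,"tz": 0.001,"wx": 0,"wy": 0,"wz": 0,"fingers": 1}
    - {"tx": 0,"ty": 0,"tz": 0.001,"wx": 0,"wy": 0,"wz": 0,"fingers": 1}
    - {"tx": 0,"ty": 0,"tz": 0.001,"wx": 0,"wy": 0,"wz": 0,"fingers": 1}
    - {"tx": 0,"ty": 0,"tz": 0.001,"wx": 0,"wy": 0,"wz": 0,"fingers": 1}

```text
clock: 18.2
eef_pos: [0.5327, -0.2442, 0.1323]
tool_rot: [-180.0, -0.0, 94.5]
force: [0.4, 1.0, 6.0]
grip_width: 0.0115
grip_force: 50.0
```

play_rows:
  increments:
    - {"tx": 0,"ty": 0,"tz": 0.001,"wx": 0,"wy": 0,"wz": 0,"fingers": 1}
    - {"tx": 0,"ty": 0,"tz": 0.001,"wx": 0,"wy": 0,"wz": 0,"fingers": 1}

```text
clock: 18.4
eef_pos: [0.533, -0.2442, 0.1322]
tool_rot: [180.0, 0.0, 94.5]
force: [-1.0, 3.0, 15.2]
grip_width: 0.0115
grip_force: 50.0
```

play_rows:
  increments:
    - {"tx": 0,"ty": 0,"tz": 0,"wx": 0,"wy": 0,"wz": 0,"fingers": 0.4}
    - {"tx": 0,"ty": 0,"tz": 0,"wx": 0,"wy": 0,"wz": 0,"fingers": 0.4}
    - {"tx": 0,"ty": 0,"tz": 0,"wx": 0,"wy": 0,"wz": 0,"fingers": 0.4}
    - {"tx": 0,"ty": 0,"tz": 0,"wx": 0,"wy": 0,"wz": 0,"fingers": 0.4}
    - {"tx": 0,"ty": 0,"tz": -0.02,"wx": 0,"wy": 0,"wz": 0,"fingers": 0.4}
    - {"tx": 0,"ty": 0,"tz": -0.04,"wx": 0,"wy": 0,"wz": 0,"fingers": 0.4}
    - {"tx": 0,"ty": 0,"tz": -0.045,"wx": 0,"wy": 0,"wz": 0,"fingers": 0.4}

```text
clock: 19.1
eef_pos: [0.5315, -0.2438, 0.2349]
tool_rot: [-179.8, -0.2, 94.5]
force: [1.0, -0.0, -0.3]
grip_width: 0.0509
grip_force: 0.0
```

play_rows:
  increments:
    - {"tx": 0.0423,"ty": 0.0106,"tz": 0,"wx": 0,"wy": 0,"wz": 0,"fingers": 0.4}
    - {"tx": 0.0423,"ty": 0.0106,"tz": 0,"wx": 0,"wy": 0,"wz": 0,"fingers": 0.4}
    - {"tx": 0.0423,"ty": 0.0106,"tz": 0,"wx": 0,"wy": 0,"wz": 0,"fingers": 0.4}
    - {"tx": 0.0423,"ty": 0.0106,"tz": 0,"wx": 0,"wy": 0,"wz": 0,"fingers": 0.4}
    - {"tx": 0.0423,"ty": 0.0106,"tz": 0,"wx": 0,"wy": 0,"wz": 0,"fingers": 0.4}
    - {"tx": 0.0423,"ty": 0.0106,"tz": 0,"wx": 0,"wy": 0,"wz": 0,"fingers": 0.4}
    - {"tx": 0.0423,"ty": 0.0106,"tz": 0,"wx": 0,"wy": 0,"wz": 0,"fingers": 0.4}
    - {"tx": 0.0423,"ty": 0.0106,"tz": 0,"wx": 0,"wy": 0,"wz": 0,"fingers": 0.4}

```text
clock: 19.9
eef_pos: [0.5907, 0.1013, 0.2353]
tool_rot: [-180.0, 0.0, 94.5]
force: [0.9, 0.1, 0.5]
grip_width: 0.0521
grip_force: 0.0
```

play_rows:
  increments:
    - {"tx": 0.0423,"ty": 0.0106,"tz": 0,"wx": 0,"wy": 0,"wz": 0,"fingers": 0.4}
    - {"tx": 0.0423,"ty": 0.0106,"tz": 0,"wx": 0,"wy": 0,"wz": 0,"fingers": 0.4}
    - {"tx": 0.0423,"ty": 0.0106,"tz": 0,"wx": 0,"wy": 0,"wz": 0,"fingers": 0.4}
    - {"tx": 0.0427,"ty": 0.0109,"tz": 0,"wx": 0,"wy": 0,"wz": 0,"fingers": 0.4}
    - {"tx": 0,"ty": 0,"tz": 0,"wx": 0,"wy": 0,"wz": -6,"fingers": 0.4}
    - {"tx": 0,"ty": 0,"tz": 0,"wx": 0,"wy": 0,"wz": -5.75,"fingers": 0.4}
    - {"tx": 0,"ty": 0,"tz": 0,"wx": 0,"wy": 0,"wz": 0,"fingers": 0.4}
    - {"tx": 0,"ty": 0,"tz": 0,"wx": 0,"wy": 0,"wz": 0,"fingers": 0.4}

```text
clock: 20.7
eef_pos: [0.62, 0.2718, 0.2351]
tool_rot: [-179.9, 0.0, 106.1]
force: [-0.0, -0.2, -1.1]
grip_width: 0.0524
grip_force: 0.0
```

```bash
cat > chk.py <<'E'
from h import *
d=get_image("scene")
P=cloud(d);q=P.reshape(-1,3)
for n,x,y in(("wide",.6074,-.2406),("mid",.5326,-.2466),("narrow",.4578,-.2522)):
    a=np.radians(4.45);w=(q[:,0]-x)*np.cos(a)+(q[:,1]-y)*np.sin(a);u=-(q[:,0]-x)*np.sin(a)+(q[:,1]-y)*np.cos(a)
    t=q[(abs(w)<.03)&(abs(u)<.1)&(q[:,2]>.144)&(q[:,2]<.2)]
    if len(t)>20: print(n,np.percentile(t[:,2],[50,95,99]).round(4),cv2.minAreaRect((t[:,:2]*1000).astype(np.float32)))
X,Y,Z=P[...,0],P[...,1],P[...,2]
t=P[(X>.35)&(X<.8)&(Y>.05)&(Y<.5)&(Z>.142)&(Z<.158)]
if len(t)>20: print("stand",cv2.minAreaRect((t[:,:2]*1000).astype(np.float32)))
o=observe();print(o["eef_pos"],o["tool_rot"],o["clock"])
cv2.imwrite("pics/chk.png",cv2.resize(d["frame"][70:350,120:480],None,fx=2,fy=2)[:,:,::-1])
E
python3 chk.py
```

```text
wide [0.1519 0.1544 0.1554] ((608.0416259765625, -239.4945068359375), (15.47441291809082, 161.3038787841797), 5.170563220977783)
mid [0.1518 0.1545 0.1555] ((533.4359741210938, -244.0670928955078), (14.543601036071777, 125.4022216796875), 4.314929962158203)
stand ((622.3429565429688, 271.6395263671875), (13.195990562438965, 93.83661651611328), 15.409335136413574)
[0.62013816 0.27158732 0.23528304] [-1.79964759e+02 -1.16713667e-03  1.06083923e+02] 20.75
```

Middle and wide covers are both seated, with tops at 0.154. Now the blank cover.

play_rows:
  increments:
    - {"tx": 0,"ty": 0,"tz": 0.03,"wx": 0,"wy": 0,"wz": 0,"fingers": 0.4}
    - {"tx": 0,"ty": 0,"tz": 0.03,"wx": 0,"wy": 0,"wz": 0,"fingers": 0.4}
    - {"tx": 0,"ty": 0,"tz": 0.026,"wx": 0,"wy": 0,"wz": 0,"fingers": 0.4}
    - {"tx": 0,"ty": 0,"tz": 0.02,"wx": 0,"wy": 0,"wz": 0,"fingers": 0.4}
    - {"tx": 0,"ty": 0,"tz": 0,"wx": 0,"wy": 0,"wz": 0,"fingers": 1}
    - {"tx": 0,"ty": 0,"tz": 0,"wx": 0,"wy": 0,"wz": 0,"fingers": 1}
    - {"tx": 0,"ty": 0,"tz": 0,"wx": 0,"wy": 0,"wz": 0,"fingers": 1}
    - {"tx": 0,"ty": 0,"tz": 0,"wx": 0,"wy": 0,"wz": 0,"fingers": 1}

```text
clock: 21.55
eef_pos: [0.6213, 0.2722, 0.1313]
tool_rot: [179.8, 0.0, 106.2]
force: [-0.1, -0.4, 0.6]
grip_width: 0.028
grip_force: 0.0
```

play_rows:
  increments:
    - {"tx": 0,"ty": 0,"tz": 0,"wx": 0,"wy": 0,"wz": 0,"fingers": 1}
    - {"tx": 0,"ty": 0,"tz": 0,"wx": 0,"wy": 0,"wz": 0,"fingers": 1}
    - {"tx": 0,"ty": 0,"tz": 0,"wx": 0,"wy": 0,"wz": 0,"fingers": 1}
    - {"tx": 0,"ty": 0,"tz": 0,"wx": 0,"wy": 0,"wz": 0,"fingers": 1}
    - {"tx": 0,"ty": 0,"tz": 0,"wx": 0,"wy": 0,"wz": 0,"fingers": 1}

```text
clock: 22.05
eef_pos: [0.6208, 0.2721, 0.1304]
tool_rot: [179.9, 0.0, 106.2]
force: [0.1, 0.1, 4.9]
grip_width: 0.0119
grip_force: 50.0
```

play_rows:
  increments:
    - {"tx": 0,"ty": 0,"tz": -0.01,"wx": 0,"wy": 0,"wz": 0,"fingers": 1}
    - {"tx": 0,"ty": 0,"tz": -0.025,"wx": 0,"wy": 0,"wz": 0,"fingers": 1}
    - {"tx": 0,"ty": 0,"tz": -0.04,"wx": 0,"wy": 0,"wz": 0,"fingers": 1}
    - {"tx": 0,"ty": 0,"tz": -0.04,"wx": 0,"wy": 0,"wz": 0,"fingers": 1}
    - {"tx": 0,"ty": 0,"tz": -0.03,"wx": 0,"wy": 0,"wz": 0,"fingers": 1}
    - {"tx": 0,"ty": 0,"tz": -0.01,"wx": 0,"wy": 0,"wz": 4,"fingers": 1}
    - {"tx": 0,"ty": 0,"tz": 0,"wx": 0,"wy": 0,"wz": 4.75,"fingers": 1}
    - {"tx": 0,"ty": 0,"tz": 0,"wx": 0,"wy": 0,"wz": 3,"fingers": 1}

```text
clock: 22.85
eef_pos: [0.6195, 0.2718, 0.2849]
tool_rot: [-179.9, 0.0, 94.3]
force: [-0.3, -0.4, -1.8]
grip_width: 0.0116
grip_force: 50.0
```

play_rows:
  increments:
    - {"tx": -0.0197,"ty": -0.0078,"tz": 0,"wx": 0,"wy": 0,"wz": 0,"fingers": 1}
    - {"tx": -0.0393,"ty": -0.0156,"tz": 0,"wx": 0,"wy": 0,"wz": 0,"fingers": 1}
    - {"tx": -0.0393,"ty": -0.0156,"tz": 0,"wx": 0,"wy": 0,"wz": 0,"fingers": 1}
    - {"tx": -0.0393,"ty": -0.0156,"tz": 0,"wx": 0,"wy": 0,"wz": 0,"fingers": 1}
    - {"tx": -0.0393,"ty": -0.0156,"tz": 0,"wx": 0,"wy": 0,"wz": 0,"fingers": 1}
    - {"tx": -0.0393,"ty": -0.0156,"tz": 0,"wx": 0,"wy": 0,"wz": 0,"fingers": 1}
    - {"tx": -0.0393,"ty": -0.0156,"tz": 0,"wx": 0,"wy": 0,"wz": 0,"fingers": 1}

```text
clock: 23.55
eef_pos: [0.5374, 0.0081, 0.2842]
tool_rot: [-179.9, -0.0, 94.5]
force: [1.7, 0.8, -2.2]
grip_width: 0.0119
grip_force: 50.0
```

play_rows:
  increments:
    - {"tx": -0.0393,"ty": -0.0156,"tz": 0,"wx": 0,"wy": 0,"wz": 0,"fingers": 1}
    - {"tx": -0.0393,"ty": -0.0156,"tz": 0,"wx": 0,"wy": 0,"wz": 0,"fingers": 1}
    - {"tx": -0.0393,"ty": -0.0156,"tz": 0,"wx": 0,"wy": 0,"wz": 0,"fingers": 1}
    - {"tx": -0.0393,"ty": -0.0156,"tz": 0,"wx": 0,"wy": 0,"wz": 0,"fingers": 1}
    - {"tx": -0.0393,"ty": -0.0156,"tz": 0,"wx": 0,"wy": 0,"wz": 0,"fingers": 1}
    - {"tx": -0.0393,"ty": -0.0156,"tz": 0,"wx": 0,"wy": 0,"wz": 0,"fingers": 1}
    - {"tx": -0.0195,"ty": -0.008,"tz": 0,"wx": 0,"wy": 0,"wz": 0,"fingers": 1}
    - {"tx": 0,"ty": 0,"tz": 0,"wx": 0,"wy": 0,"wz": 0,"fingers": 1}

```text
clock: 24.35
eef_pos: [0.4564, -0.2557, 0.2843]
tool_rot: [-179.9, 0.0, 94.2]
force: [-0.2, 1.0, -2.4]
grip_width: 0.0115
grip_force: 50.0
```

Run:
```python
from held import *
d=get_image("scene")
o=observe();print(o["eef_pos"],o["tool_rot"],o["clock"],o["grip_width"])
held(d,.458,-.2522,94.45,.15,.30)
cv2.imwrite("pics/b3.png",cv2.resize(d["frame"][70:350,60:420],None,fx=2,fy=2)[:,:,::-1])
```

```text
[ 0.45668217 -0.2537655   0.28415619] [-1.79940513e+02 -9.45837871e-02  9.42884394e+01] 24.4 0.011676318338347782
0.165 183 u [-47.4  38.9] mid -4.3 w [-0.8  2.3  4.3]
0.18 184 u [-47.6  40.3] mid -3.6 w [-1.4  0.8  2.4]
0.195 175 u [-48.3  39.5] mid -4.4 w [1.5 3.5 5.4]
0.21 218 u [-48.2  40.3] mid -4.0 w [1.9 3.8 5.9]
0.225 228 u [-48.2  40. ] mid -4.1 w [1.5 3.8 5.5]
0.24 195 u [-48.1  39.5] mid -4.3 w [1.5 3.6 5.8]
0.255 110 u [-48.4  -9.3] mid -28.8 w [-0.2  3.4  5.2]
0.27 124 u [-48.4 -13.5] mid -30.9 w [-0.8  3.4 10.7]
0.285 123 u [-48.2 -13.6] mid -30.9 w [-1.7  3.9 12.1]
```

View pics/b3.png

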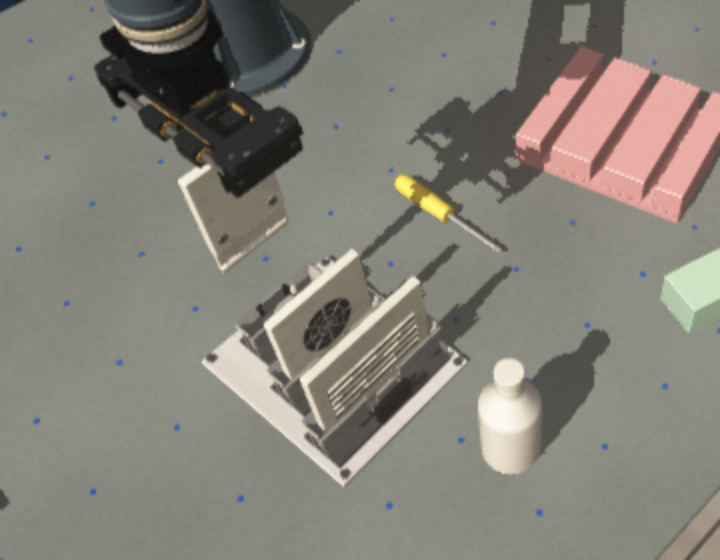

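The blank cover hangs upright at about (235,215) in front of the rack, and fan and louvre are seated. The arm was still settling when this was taken, so I'll re-measure.

play_rows:
  increments:
    - {"tx": 0.001,"ty": 0,"tz": 0.01,"wx": 0,"wy": 0,"wz": 0,"fingers": 1}
    - {"tx": 0,"ty": 0,"tz": 0,"wx": 0,"wy": 0,"wz": 0,"fingers": 1}
    - {"tx": 0,"ty": 0,"tz": 0,"wx": 0,"wy": 0,"wz": 0,"fingers": 1}
    - {"tx": 0,"ty": 0,"tz": 0,"wx": 0,"wy": 0,"wz": 0,"fingers": 1}

```text
clock: 24.8
eef_pos: [0.4578, -0.2512, 0.2745]
tool_rot: [-180.0, -0.0, 94.6]
force: [0.4, -0.1, -2.4]
grip_width: 0.0117
grip_force: 50.0
```

Run:
```python
from held import *
o=observe();print(o["eef_pos"],o["tool_rot"],o["clock"],o["grip_width"])
d=get_image("scene")
held(d,.458,-.2522,94.45,.15,.23)
```

```text
[ 0.45780673 -0.25117469  0.27448005] [-1.79989106e+02 -1.56756523e-02  9.45538831e+01] 24.8 0.011739249717537193
0.15 82 u [-42.8  43.1] mid 0.2 w [0.8 4.  6.6]
0.165 222 u [-42.5  43.7] mid 0.6 w [0.8 3.  5.8]
0.18 153 u [-43.6  44.1] mid 0.3 w [1.7 4.5 6.6]
0.195 211 u [-43.8  44. ] mid 0.1 w [3.3 5.7 7.4]
0.21 213 u [-43.6  44.6] mid 0.5 w [3.7 5.6 7.1]
0.225 72 u [-43.8  42.8] mid -0.5 w [4.  5.5 7.1]
```

Centred to better than 1 mm, so I'm lowering it.

play_rows:
  increments:
    - {"tx": 0,"ty": 0,"tz": 0.015,"wx": 0,"wy": 0,"wz": 0,"fingers": 1}
    - {"tx": 0,"ty": 0,"tz": 0.025,"wx": 0,"wy": 0,"wz": 0,"fingers": 1}
    - {"tx": 0,"ty": 0,"tz": 0.025,"wx": 0,"wy": 0,"wz": 0,"fingers": 1}
    - {"tx": 0,"ty": 0,"tz": 0.015,"wx": 0,"wy": 0,"wz": 0,"fingers": 1}
    - {"tx": 0,"ty": 0,"tz": 0.005,"wx": 0,"wy": 0,"wz": 0,"fingers": 1}
    - {"tx": 0,"ty": 0,"tz": 0.005,"wx": 0,"wy": 0,"wz": 0,"fingers": 1}
    - {"tx": 0,"ty": 0,"tz": 0.005,"wx": 0,"wy": 0,"wz": 0,"fingers": 1}
    - {"tx": 0,"ty": 0,"tz": 0.005,"wx": 0,"wy": 0,"wz": 0,"fingers": 1}

```text
clock: 25.65
eef_pos: [0.4581, -0.2525, 0.175]
tool_rot: [179.9, 0.1, 94.5]
force: [0.4, 0.8, -1.7]
grip_width: 0.0118
grip_force: 50.0
```

play_rows:
  increments:
    - {"tx": 0,"ty": 0,"tz": 0.005,"wx": 0,"wy": 0,"wz": 0,"fingers": 1}
    - {"tx": 0,"ty": 0,"tz": 0.005,"wx": 0,"wy": 0,"wz": 0,"fingers": 1}
    - {"tx": 0,"ty": 0,"tz": 0.005,"wx": 0,"wy": 0,"wz": 0,"fingers": 1}

```text
clock: 25.95
eef_pos: [0.4576, -0.2522, 0.1593]
tool_rot: [180.0, 0.0, 94.5]
force: [-0.2, 0.6, -2.1]
grip_width: 0.0116
grip_force: 50.0
```

play_rows:
  increments:
    - {"tx": 0,"ty": 0,"tz": 0.003,"wx": 0,"wy": 0,"wz": 0,"fingers": 1}
    - {"tx": 0,"ty": 0,"tz": 0.003,"wx": 0,"wy": 0,"wz": 0,"fingers": 1}
    - {"tx": 0,"ty": 0,"tz": 0.002,"wx": 0,"wy": 0,"wz": 0,"fingers": 1}
    - {"tx": 0,"ty": 0,"tz": 0.002,"wx": 0,"wy": 0,"wz": 0,"fingers": 1}
    - {"tx": 0,"ty": 0,"tz": 0.002,"wx": 0,"wy": 0,"wz": 0,"fingers": 1}
    - {"tx": 0,"ty": 0,"tz": 0.001,"wx": 0,"wy": 0,"wz": 0,"fingers": 1}
    - {"tx": 0,"ty": 0,"tz": 0.001,"wx": 0,"wy": 0,"wz": 0,"fingers": 1}
    - {"tx": 0,"ty": 0,"tz": 0.001,"wx": 0,"wy": 0,"wz": 0,"fingers": 1}

```text
clock: 26.75
eef_pos: [0.4586, -0.2527, 0.1465]
tool_rot: [179.8, 0.1, 94.5]
force: [-0.3, 1.8, 11.0]
grip_width: 0.0116
grip_force: 50.0
```

play_rows:
  increments:
    - {"tx": 0,"ty": 0,"tz": 0.001,"wx": 0,"wy": 0,"wz": 0,"fingers": 1}
    - {"tx": 0,"ty": 0,"tz": 0.001,"wx": 0,"wy": 0,"wz": 0,"fingers": 1}
    - {"tx": 0,"ty": 0,"tz": 0.001,"wx": 0,"wy": 0,"wz": 0,"fingers": 1}
    - {"tx": 0,"ty": 0,"tz": 0.001,"wx": 0,"wy": 0,"wz": 0,"fingers": 1}

```text
clock: 27.15
eef_pos: [0.4585, -0.2528, 0.142]
tool_rot: [179.9, 0.1, 94.5]
force: [0.9, 0.0, 4.7]
grip_width: 0.0115
grip_force: 50.0
```

play_rows:
  increments:
    - {"tx": 0,"ty": 0,"tz": 0.001,"wx": 0,"wy": 0,"wz": 0,"fingers": 1}
    - {"tx": 0,"ty": 0,"tz": 0.001,"wx": 0,"wy": 0,"wz": 0,"fingers": 1}
    - {"tx": 0,"ty": 0,"tz": 0.001,"wx": 0,"wy": 0,"wz": 0,"fingers": 1}
    - {"tx": 0,"ty": 0,"tz": 0.001,"wx": 0,"wy": 0,"wz": 0,"fingers": 1}
    - {"tx": 0,"ty": 0,"tz": 0.001,"wx": 0,"wy": 0,"wz": 0,"fingers": 1}
    - {"tx": 0,"ty": 0,"tz": 0.001,"wx": 0,"wy": 0,"wz": 0,"fingers": 1}
    - {"tx": 0,"ty": 0,"tz": 0.001,"wx": 0,"wy": 0,"wz": 0,"fingers": 1}
    - {"tx": 0,"ty": 0,"tz": 0.001,"wx": 0,"wy": 0,"wz": 0,"fingers": 1}

```text
clock: 27.95
eef_pos: [0.4578, -0.252, 0.1323]
tool_rot: [180.0, -0.0, 94.4]
force: [1.7, 0.4, 6.3]
grip_width: 0.0116
grip_force: 50.0
```

play_rows:
  increments:
    - {"tx": 0,"ty": 0,"tz": 0.001,"wx": 0,"wy": 0,"wz": 0,"fingers": 1}
    - {"tx": 0,"ty": 0,"tz": 0.001,"wx": 0,"wy": 0,"wz": 0,"fingers": 1}

```text
clock: 28.15
eef_pos: [0.4581, -0.2521, 0.1323]
tool_rot: [179.9, 0.0, 94.5]
force: [-0.3, 3.0, 19.7]
grip_width: 0.0118
grip_force: 50.0
```

play_rows:
  increments:
    - {"tx": 0,"ty": 0,"tz": 0,"wx": 0,"wy": 0,"wz": 0,"fingers": 0.4}
    - {"tx": 0,"ty": 0,"tz": 0,"wx": 0,"wy": 0,"wz": 0,"fingers": 0.4}
    - {"tx": 0,"ty": 0,"tz": 0,"wx": 0,"wy": 0,"wz": 0,"fingers": 0.4}
    - {"tx": 0,"ty": 0,"tz": 0,"wx": 0,"wy": 0,"wz": 0,"fingers": 0.4}
    - {"tx": 0,"ty": 0,"tz": -0.02,"wx": 0,"wy": 0,"wz": 0,"fingers": 0.4}
    - {"tx": 0,"ty": 0,"tz": -0.04,"wx": 0,"wy": 0,"wz": 0,"fingers": 0.4}
    - {"tx": 0,"ty": 0,"tz": -0.045,"wx": 0,"wy": 0,"wz": 0,"fingers": 0.4}
    - {"tx": 0,"ty": 0,"tz": 0,"wx": 0,"wy": 0,"wz": 0,"fingers": 0.4}

```text
clock: 28.95
eef_pos: [0.4604, -0.2546, 0.2409]
tool_rot: [179.5, 0.5, 94.5]
force: [0.8, -0.9, -0.6]
grip_width: 0.0522
grip_force: 0.0
```

play_rows:
  increments:
    - {"tx": 0.04,"ty": 0,"tz": 0,"wx": 0,"wy": 0,"wz": 0,"fingers": 0.4}
    - {"tx": 0.04,"ty": 0,"tz": 0,"wx": 0,"wy": 0,"wz": 0,"fingers": 0.4}
    - {"tx": 0.04,"ty": 0,"tz": 0,"wx": 0,"wy": 0,"wz": 0,"fingers": 0.4}
    - {"tx": 0.04,"ty": 0,"tz": 0,"wx": 0,"wy": 0,"wz": 0,"fingers": 0.4}
    - {"tx": 0.04,"ty": 0,"tz": 0,"wx": 0,"wy": 0,"wz": 0,"fingers": 0.4}
    - {"tx": 0.04,"ty": 0,"tz": 0,"wx": 0,"wy": 0,"wz": 0,"fingers": 0.4}
    - {"tx": 0.04,"ty": 0,"tz": 0,"wx": 0,"wy": 0,"wz": 0,"fingers": 0.4}
    - {"tx": 0,"ty": 0,"tz": 0,"wx": 0,"wy": 0,"wz": 0,"fingers": 0.4}

```text
clock: 29.75
eef_pos: [0.4333, 0.0311, 0.2346]
tool_rot: [-179.8, -0.1, 94.8]
force: [-0.3, 0.3, 0.4]
grip_width: 0.0524
grip_force: 0.0
```

```bash
python3 chk.py
```

```text
wide [0.1519 0.1549 0.1557] ((607.54638671875, -239.55943298339844), (14.885030746459961, 160.1944122314453), 4.404946327209473)
mid [0.1519 0.1545 0.1557] ((532.7691040039062, -243.58615112304688), (16.15747833251953, 125.56013488769531), 3.870418071746826)
narrow [0.1516 0.1544 0.1552] ((458.681396484375, -252.09613037109375), (16.328012466430664, 89.75862884521484), 3.586500406265259)
[0.43435919 0.02907531 0.23477703] [-1.79869410e+02 -2.92095411e-02  9.47358690e+01] 29.8
```

View pics/chk.png

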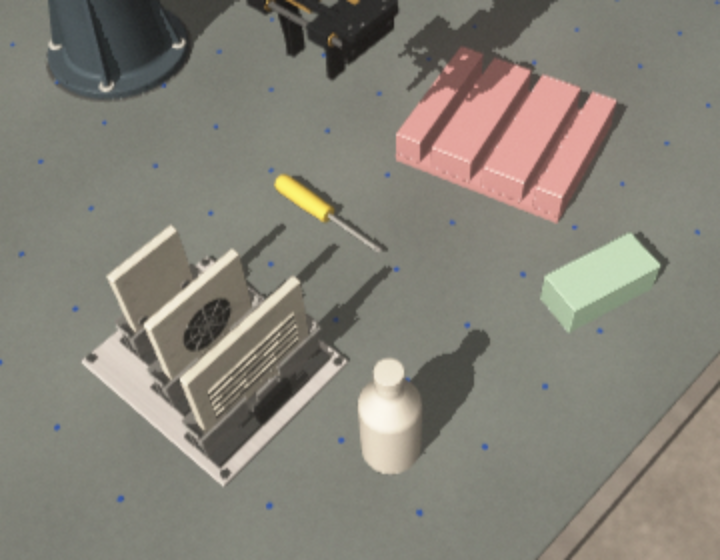

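All three covers stand seated in their own slots: blank (150,275), fan (200,315) and louvre (245,355), with tops level at 0.154. The screwdriver, bottle and block are where they were, and the arm is clear.

```bash
python3 -c "
from workcell import sign_off
print(sign_off())"
```

```text
the job is handed in; nothing more can be done
None
```

All three covers are pushed fully home in their own clip slots (tops level at the expected 0.154 m; the fan cover sits about 2.5 mm off-centre, within its 3 mm end play), the screwdriver, bottle and green block were not moved, and the job was handed in at about 30 s.

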